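# Clear the length strip, then hold the leg on its mark and close its cam lever

## Robot

A 6-joint arm with a two-finger parallel gripper is mounted at the origin on a cart in front of the work surface, level with it; the furniture and walls round the work are solid. World frame = base frame: x ahead of the robot, y to its left, z up, the work surface at z = 0. Lengths are in mm, angles in degrees, forces in N, time in s.
With the tool pointing down it reaches from about 350 to 850 mm from the base axis. Payload 8.1 kg.
Tool frame: the origin (TCP) lies midway between the tips of the shut fingers; the grasp point (between the pads) lies 19 mm behind it (r.pinch_z is the distance from the TCP to the grasp point, in mm); z points along the fingers, y is the line along which they close (so a half turn about z gives the same grasp; the last joint's range is limited). The gripper opens to 85 mm and grips with 20 to 120 N. Pads are 22 mm wide; open, the fingers measure 114 mm over their backs; the gripper's body (76 mm by 85 mm) begins 54 mm behind the grasp point. The pads swing forward as they close: fully open they stand 13 mm farther back than shut.
Start: joints at [71.769, 7.471, 85.268, -0, 87.261, -4.893], TCP at [138.399, 583.824, 231.292] pointing down, gripper open.
Joint ranges: [-169.43, 169.43], [-51.17, 129.36], [1.28, 143.12], [-76.62, 256.62], [0, 156.53], [-152.29, 152.29]. Speed limits (degrees/s): [136.94, 136.94, 159.86, 180, 180, 180].

## Interface

Orientations are given as [roll, pitch, yaw] about the fixed x, y, z axes, in that order (R = Rz(yaw) Ry(pitch) Rx(roll)).
In Python, from bench import sensors, optics, job, r gives the robot as it stands.
- The arm moves only by the tool play_rows, never from a script. Its argument "motion" is a list that holds one entry, the list of rows, each a list of 6 numbers: the shift along the tool's x, y, z in cm, then the turn, a rotation vector about the tool's x, y, z in degrees. In form: [[[x, y, z, ax, ay, az], ...]]. A call has 1 to 5 rows; each row is the pose to reach, as a shift and turn from the pose commanded when the call began, along the tool's axes at that moment; what a row does not reach only later rows make up. A row lasts 1/10 s, in which the tool goes at most 50 mm and 8.59 degrees, less where a joint would pass 70% of its speed; a pose out of reach is approached as far as the arm can. A call with a gripper value outside its range is refused whole. "jaw" is the opening, from 0 (shut) to 1 (fully open), set as the call begins (left out, the last holds). The fingers move at their own pace and stop on an object; "squeeze" is the grip in N (left out, the last holds). Time passes only in rows, so rows that repeat a pose let the fingers close. It gives the time, the measured TCP pose, the force, the opening and the grip force at its end, in the units of the state.
- sensors.sense(): the state, without advancing time (a new reading comes with each control period).
- optics.snapshot(name): name is "side" or "top"; returns a dict with "pixels" (384x512x3 uint8, red, green, blue), "mtx" (3x3 intrinsics, pixels), "R" (3x3) and "t" (3): a world point X has camera coordinates R X + t. Camera axes: x right, y down, z forward; pixel columns grow to the right and rows downward; lengths in mm; the calibration is good to about 2 mm. A picture is of the moment at which its call begins. There is no depth.
- job.hand_in(): hands the job in; it is judged then, once.
The state is a dict: "time": time; "joint_pos": joint angles; "qd": joint speeds; "joint_efforts": joint torques, N m; "tool_pos": TCP position; "tcp_rot": TCP orientation; "ft_force": force on the tool from outside, world axes, zero at the start; "wrist_torque": the same for the moment, N m; "finger_gap": finger opening in mm; "grip_force": force on a finger pad.
Only numpy, scipy, OpenCV 4.12 (cv2) and the standard library are available. Lean on these libraries where they do the work, as an engineer would, in place of code of your own. Each camera call takes 0.05 s, during which the arm holds its last target. There are 200 camera calls.

## Task

With the blue-handled scraper block, not with the fingers, wipe the three loose chips off the white length strip of the setting jig, and stand the block back on the desk, clear of the jig. Then take the red cam lever by its fin, draw the spring-loaded leg out until its orange pointer stands on the red line with the lever still open, and while you hold the leg there slide the lever fully closed, away from the robot. Finish while still holding the leg on the line with the lever closed; do not let go, and leave the other things on the desk alone.

Things in the scene. Friction and masses are not known exactly. Their poses are not given: they have to be found in the camera images.
- jig: Fixed plywood board, x -110..45, y -140..160 mm from its origin (on the desk); top 12 mm up. x points away from the robot, y left along the tubes. White strip: x -110..-50, open at the front and right end (y -140); at its back a lip x -50..-44, 8 mm high. Tubes: along x = 0, 40 mm above the desk; grey clamp y 128..158, 58 mm high. The leg slides right.
- mark (a point): Middle of the red length line painted across the strip, 3 mm wide, at board height, x = -80 mm in the jig's frame; it has no thickness to catch on. Same axes as the jig.
- pointer_tip (a point): Tip of the orange pointer on the leg's collar, 3 mm above the strip, at x = -65 mm in the jig's frame. It must come to the same jig y as the mark. Same axes as the jig.
- leg (a joint): How far the leg is drawn out (m): 0 fully in, 0.15 at most; grows to the jig's -y (right). A spring pulls it back in, 2 N when in, 5 N when out. Leg: grey collar 40 x 36 x 36 mm round the tube (22..58 mm above the desk), from it a black tube 26 mm thick with a rubber foot, reaching 138 mm to the right.
- cam_lever (a joint): Red cam lever, which rides on top of the leg's collar (m): 0 open, pulled 24 mm towards the robot (jig -x); 0.024 fully closed (end stop), its front flush with the collar's front. Slides along the jig's x; stiff, about 2.5 N, and stays where left.
- lever_fin (a point): Grip point of the cam lever's upright fin, 10 mm below its top. The fin is 12 mm thick along the jig's y, 28 mm long along x, and stands 32 mm over the lever's red sled (40 x 26 x 8 mm, top 66 mm above the desk); this point is 88 mm above the desk. Moves with leg and lever. Same axes as the jig.
- scraper_handle (a point): Scraper block, loose, 0.15 kg: wooden block 72 (own x) x 26 (own y) mm with a narrower rubber lip below, top 26 mm over its underside, and an upright blue handle on it, 50 mm long along own x, 16 mm thick along own y, top 72 mm over the underside. This point is on the handle's centre line, 50 mm above the underside. z is up.
- chip_0: Loose dark wooden chip 16 x 12 x 8 mm, origin at the middle of its underside; starts on the strip.
- chip_1: As chip_0.
- chip_2: As chip_0.
- tape_measure: Bystander: yellow tape measure 34 x 70 x 64 mm, origin under its middle.
- red_tin: Bystander: small red round tin 56 mm wide, 40 mm high, origin under its middle.
- masking_tape: Bystander: roll of masking tape 101 mm wide, 27 mm high, origin under its middle.
- screwdriver: Bystander: yellow screwdriver 168 mm long, 24 mm thick, lying behind the jig, origin under its middle.
Mind the look-alikes: they are no part of the job. What is shaped like the part that bears scraper_handle but green or turquoise is not meant.

How it is judged:
By the outcome, as a careful person would: the job done as asked, in the order asked, and still so for the second after the job is handed in, while the arm keeps its last pose, push and grip.
It also fails if it takes over 67 s, if anything falls off the work surface, if the arm or the gripper's body presses on something with over 40 N, if the wrist force passes 120 N, or if a joint passes its speed limit or range.

## Working session

There is one attempt and no reset: what is moved stays moved. The work goes in short steps, Python scripts to look and compute and a tool call to move; the robot and the scene stay as the last step left them, time stands still between calls to the robot, and variables do not carry over. Pictures are saved under pics/ and viewed, at most 10 in all, crops included, and the job is handed in when it is done.

Besides the shell and the picture viewer there is one more tool, called after "Call:" by a JSON object that holds its "method" and its "body". play_rows: Moves the arm, as the interface text tells. Its arguments: {"type":"object","properties":{"motion":{"type":"array","items":{"type":"array","items":{"type":"array","items":{"type":"number"}}}},"jaw":{"type":"number"},"squeeze":{"type":"number"}},"required":["motion"]}

```bash
mkdir -p pics; ls; python3 - <<'E'
from bench import sensors, optics, job, r
import cv2,pickle
print(sensors.sense(), r.pinch_z)
for n in("top","side"):
    s=optics.snapshot(n); pickle.dump(s,open(n+".pkl","wb"))
    print(n,s["mtx"],s["R"],s["t"])
    cv2.imwrite(f"pics/{n}0.png",cv2.resize(s["pixels"][:,:,::-1],(800,600)))
E
```

```text
pics
{'time': 0.0, 'joint_pos': array([ 7.17693919e+01,  7.51595070e+00,  8.53328042e+01, -1.33967406e-04,
        8.72638070e+01, -4.89235029e+00]), 'qd': array([ 0.051665  , -0.00285541, -0.11874866, -0.18049656, -0.01627186,
        0.02065144]), 'joint_efforts': array([ 1.04425057e-03, -5.69403827e+01, -5.00541973e+01,  6.04860520e-05,
        1.52332813e-02,  1.53094241e-06]), 'tool_pos': array([138.20557443, 583.25701836, 230.20190333]), 'tcp_rot': array([-1.79887837e+02, -9.46639914e-03,  1.66661739e+02]), 'ft_force': array([ 0.84112721, -0.98449425, -0.14851436]), 'wrist_torque': array([-0.02377559, -0.0066153 , -0.07200714]), 'grip_force': 0.0, 'finger_gap': 85.7206083980448} 18.700000000000003
top [[440.45267459   0.         257.47056323]
 [  0.         440.45267459 193.46472096]
 [  0.           0.           1.        ]] [[-0.02231147 -0.9993465  -0.02843876]
 [-0.99091881  0.0258782  -0.13194786]
 [ 0.13259758  0.02523656 -0.99084863]] [  38.5813829   571.80172431 1327.44921912]
side [[348.37158419   0.         256.78741606]
 [  0.         348.37158419 192.93512521]
 [  0.           0.           1.        ]] [[ 0.93469982 -0.35468773 -0.02308389]
 [-0.17299352 -0.39722902 -0.90126708]
 [ 0.31049879  0.84640754 -0.43264857]] [-499.63657714  183.52490586 1010.96300874]
```

View pics/top0.png

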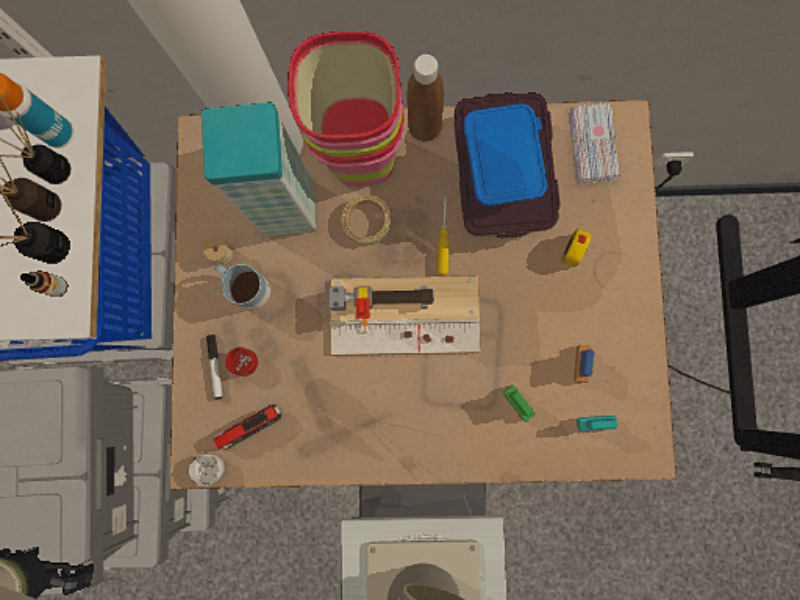

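View pics/side0.png

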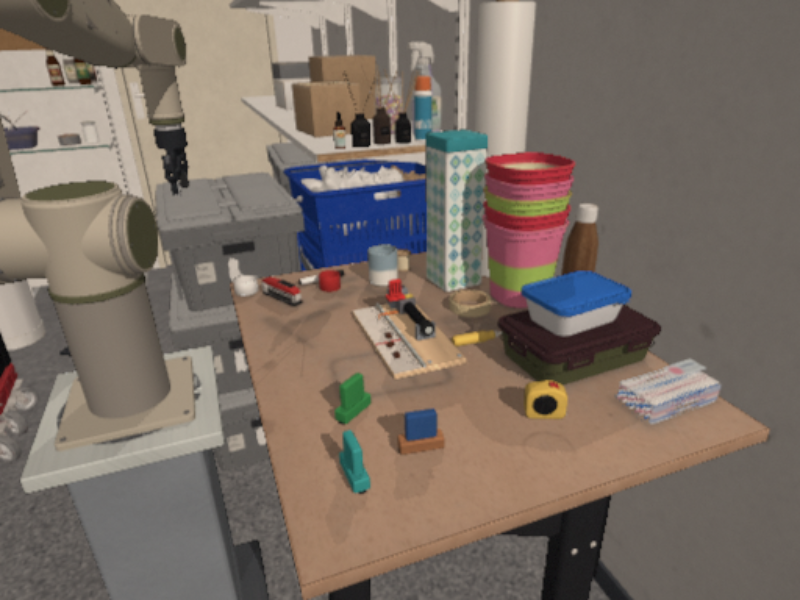

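The top view (800x600) shows the jig at (331..480, 277..355), the red lever at (363,305), chips at (408,335), (427,338) and (449,339), and the red line at x=419. The blue scraper is at (586,362), with its look-alikes green at (518,402) and turquoise at (597,423). The tin, tape roll, screwdriver and tape measure are clear of the jig front.

```bash
cat > h.py <<'E'
import numpy as np,cv2,pickle
def load(n): return pickle.load(open(n+".pkl","rb"))
def ray(s,u,v,z):
    C=-s["R"].T@s["t"]; d=s["R"].T@np.linalg.solve(s["mtx"],[u,v,1.]); return C+d*(z-C[2])/d[2]
def proj(s,X):
    c=s["R"]@np.array(X,float)+s["t"]; p=s["mtx"]@c; return p[:2]/p[2]
def mask(s,lo,hi,box):
    h=cv2.cvtColor(s["pixels"],cv2.COLOR_RGB2HSV); m=cv2.inRange(h,lo,hi); k=np.zeros_like(m); x0,y0,x1,y1=box; k[y0:y1,x0:x1]=1; return m*k
def blobs(m,a=4):
    n,l,st,c=cv2.connectedComponentsWithStats(m)
    return [(c[i],st[i],cv2.minAreaRect(np.argwhere(l==i)[:,::-1].astype(np.float32))) for i in range(1,n) if st[i][4]>=a]
E
python3 - <<'E'
from h import *
np.set_printoptions(precision=1,suppress=True)
t=load("top");s=load("side")
print("cam",-t["R"].T@t["t"],-s["R"].T@s["t"])
a=t["pixels"][170:235,205:315,::-1]; b=t["pixels"][215:255,340:400,::-1]; c=s["pixels"][235:300,240:300,::-1]
c2=s["pixels"][170:245,220:300,::-1]
A=cv2.resize(a,None,fx=7,fy=7,interpolation=cv2.INTER_CUBIC)[:,:770]
def f(i,w,h):
    k=min(w/i.shape[1],h/i.shape[0]); j=cv2.resize(i,None,fx=k,fy=k,interpolation=cv2.INTER_CUBIC); o=np.zeros((h,w,3),np.uint8); o[:j.shape[0],:j.shape[1]]=j; return o
im=np.vstack([f(a,800,470),f(b,800,130)]); im[470:,200:400]=f(c,200,130);im[470:,400:600]=f(c2,200,130); cv2.imwrite("pics/z.png",im)
for nm,S,lo,hi,box in [("blue top",t,(100,90,60),(125,255,255),(360,215,390,250)),("orange wood top",t,(5,120,60),(16,255,255),(360,215,390,250)),
  ("blue side",s,(100,90,50),(125,255,255),(250,255,290,300)),
  ("red top",t,(0,170,100),(4,255,255),(205,170,315,235)),("yellowtop",t,(20,150,100),(32,255,255),(205,170,250,235)),
  ("orange ptr",t,(6,150,150),(18,255,255),(222,195,250,235)),("dark",t,(0,40,10),(20,255,110),(250,205,310,235)),("redside",s,(0,170,90),(6,255,255),(240,170,275,200))]:
    for c,st,r in blobs(mask(S,lo,hi,box)): print(nm,c,st,np.array(r[0]),np.array(r[1]),round(r[2],1),ray(S,*c,0))
# jig corners: wood/white region
h=cv2.cvtColor(t["pixels"],cv2.COLOR_RGB2HSV)
w=mask(t,(0,0,140),(40,60,255),(200,200,315,235))
for c,st,r in blobs(w,50): print("white",c,st,[ (p,ray(t,*p,12)) for p in cv2.boxPoints(r)])
E
```

```text
cam [ 391.5   -9.7 1391.8] [ 184.9 -960.   591.3]
blue top [376.1 231.1] [372 224   8  17  87] [375.5 232. ] [16.  7.] 90.0 [ 449.1 -342.8    0. ]
blue top [371.  236.5] [371 234   1   6   6] [371.  236.5] [5. 0.] -90.0 [ 432.8 -326.1    0. ]
orange wood top [370.9 232.8] [367 221  12  24 124] [372.2 232.4] [ 9.8 23.6] 5.4 [ 444.3 -326.3    0. ]
orange wood top [380.  230.5] [380 227   1   8   8] [380.  230.5] [7. 0.] -90.0 [ 450.8 -355.1    0. ]
blue side [269.  271.3] [260 262  19  20 324] [269.  271.5] [19. 18.] 90.0 [ 467.7 -267.9    0. ]
red top [231.5 197.1] [228 191   9  13  96] [232. 197.] [12.  8.] 90.0 [568.2 108.8   0. ]
red top [268.  222.5] [268 221   1   4   4] [268.  222.5] [3. 0.] -90.0 [484.3  -5.5   0. ]
yellowtop [231.8 186.8] [229 184   6   7  38] [231.5 187. ] [6. 5.] 90.0 [601.2 107.5   0. ]
orange ptr [233.  206.8] [232 204   3   9  17] [233. 208.] [8. 2.] 90.0 [536.9 104.5   0. ]
dark [295.5 206. ] [294 206   4   1   4] [295.5 206. ] [3. 0.] 180.0 [534.5 -93.9   0. ]
dark [260.5 213.5] [259 212   4   4  16] [260.5 213.5] [3. 3.] 90.0 [513.4  17.5   0. ]
dark [
[... 297 characters left out ...]
99] [251.4 185.9] [12.4 10.8] 73.3 [615.8 263.8   0. ]
white [285. 214.] [235 204  72  22 726] [(array([235., 205.], dtype=float32), array([541.2,  97.1,  12. ])), (array([306. , 203.8], dtype=float32), array([ 539.5, -126.3,   12. ])), (array([306.3, 224.4], dtype=float32), array([ 474.8, -125. ,   12. ])), (array([235.4, 225.6], dtype=float32), array([476.2,  97. ,  12. ]))]
white [238.7 216.9] [212 208  55  19 927] [(array([211.7, 208.2], dtype=float32), array([533.1, 171. ,  12. ])), (array([266. , 207.1], dtype=float32), array([532. ,  -0.4,  12. ])), (array([266.3, 225. ], dtype=float32), array([475.8,  -0.1,  12. ])), (array([212., 226.], dtype=float32), array([476.7, 170.4,  12. ]))]
```

View pics/z.png

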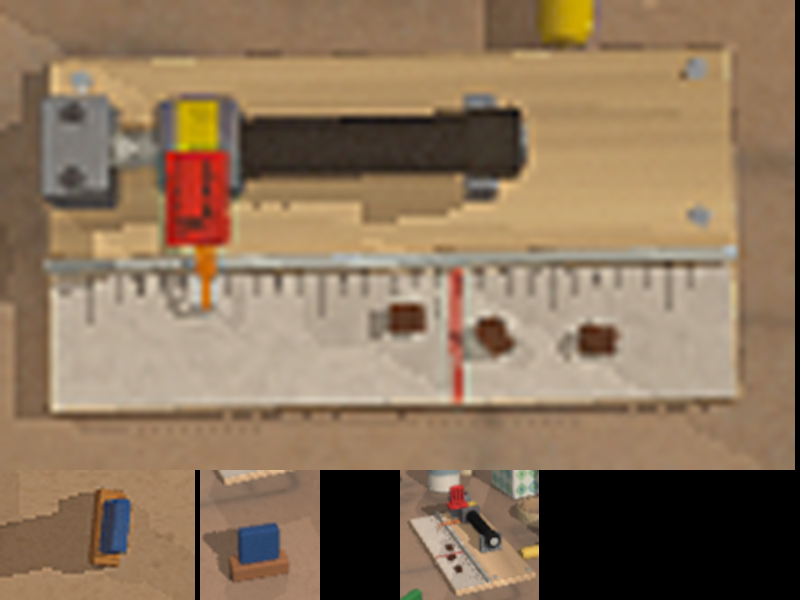

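The crop shows the jig edges, with the pointer tip at crop (207,308), the red line at crop x=458, and chips at (406,318), (494,336) and (598,340). The scraper's blue handle top is clearly visible, with its long axis nearly along world x.

```bash
python3 - <<'E'
from h import *
np.set_printoptions(precision=1,suppress=True)
t=load("top");s=load("side")
k=800/110
J=lambda x,y,z:ray(t,205+x/k-.5,170+y/k-.5,z)
B=lambda x,y,z:ray(t,340+x/3.25-.5,215+y/3.25-.5,z)
for n,p in dict(FL=(50,408,12),FR=(738,398,12),BL=(50,60,12),BR=(730,47,12),line0=(458,270,12),line1=(457,403,12),tip=(207,308,15),
 c0=(406,318,16),c1=(494,336,16),c2=(598,340,16),clampTL=(43,97,58),clampBR=(110,200,58),finTop=(197,198,90),sledFL=(166,245,66),sledFR=(230,243,66)).items(): print(n,J(*p))
m=mask(t,(95,90,40),(125,255,255),(360,215,392,250)); print((m[222:243,366:384]>0).astype(int))
h=cv2.cvtColor(t["pixels"],cv2.COLOR_RGB2HSV)
print(h[220:246,364:384,2])
E
```

```text
FL [478.1 172.5  12. ]
FR [ 475.3 -123.9   12. ]
BL [630.4 171.2  12. ]
BR [ 628.1 -126.1   12. ]
line0 [533.5  -5.2  12. ]
line1 [476.   -3.3  12. ]
tip [519.4 103.6  15. ]
c0 [512.9  17.8  16. ]
c1 [504.2 -19.9  16. ]
c2 [501.4 -64.5  16. ]
clampTL [606.7 168.2  58. ]
clampBR [562.1 140.3  58. ]
finTop [557.9 100.9  90. ]
sledFL [541.5 116.2  66. ]
sledFR [541.7  89.4  66. ]
[[0 0 0 0 0 0 0 0 0 0 0 0 0 0 0 0 0 0]
 [0 0 0 0 0 0 0 0 0 0 0 0 0 0 0 0 0 0]
 [0 0 0 0 0 0 0 0 1 1 1 1 1 1 0 0 0 0]
 [0 0 0 0 0 0 1 1 0 1 1 1 1 1 0 0 0 0]
 [0 0 0 0 0 0 1 0 0 1 1 1 1 1 0 0 0 0]
 [0 0 0 0 0 0 1 0 0 1 1 1 1 1 0 0 0 0]
 [0 0 0 0 0 0 1 0 0 1 1 1 1 1 0 0 0 0]
 [0 0 0 0 0 0 1 0 0 1 1 1 1 1 0 0 0 0]
 [0 0 0 0 0 0 1 0 0 1 1 1 1 1 0 0 0 0]
 [0 0 0 0 0 0 1 0 0 1 1 1 1 0 0 0 0 0]
 [0 0 0 0 0 0 0 0 0 1 1 1 1 0 0 0 0 0]
 [0 0 0 0 0 0 0 0 0 1 1 1 1 0 0 0 0 0]
 [0 0 0 0 0 1 0 0 1 1 1 1 1 0 0 0 0 0]
 [0 0 0 0 0 1 0 0 1 1 1 1 1 0 0 0 0 0]
 [0 0 0 0 0 1 0 0 1 1 1 1 1 0 0 0 0 0]
 [0 0 0 0 0 1 0 0 1 1 1 1 1 0 0 0 0 0]
 [0 0 0 0 0 1 0 0 1 1 1 1 1 0 0 0 0 0]
 [0 0 0 0 0 1 0 0 1 1 1 1 1 0 0 0 0 0]
 [0 0 0 0 0 0 0 1 
[... 1610 characters left out ...]
 167 160
  158 157]
 [127 126 129 112  94 131 111  75  71  70 103 130 127 129 130 138 162 159
  157 158]
 [125 125 128 115  94 130  84  77  77  70 101 114 116 125 139 173 161 159
  156 153]
 [126 128 128 105  94 130 139  79  63  70  61  61  67 102  98 167 158 157
  158 160]
 [126 124 130 101 101 127 129 129 136 167 167 163 187 166 161 163 160 158
  157 159]
 [128 126 130 103 106 172 172 170 171 168 153 151 158 160 161 158 158 158
  158 156]
 [127 127 127 108  96 151 156 159 167 170 171 169 161 157 158 159 159 156
  155 156]
 [125 125 124 126 103 103  88  78  91 115  99 110 146 160 159 157 159 158
  158 162]
 [125 122 123 124 126 111 110 114 169 164 162 161 159 160 159 157 156 155
  155 158]]
```

```bash
cat >> h.py <<'E'
from scipy.spatial.transform import Rotation as Ro
def plan(st,target,yaw):
    "shift (cm) and turn (deg) in tool axes to TCP target, pointing down with given yaw"
    R=Ro.from_euler('xyz',st["tcp_rot"],degrees=True); T=Ro.from_euler('xyz',[180,0,yaw],degrees=True)
    return np.round(np.r_[R.inv().apply(np.array(target)-st["tool_pos"])/10,(R.inv()*T).as_rotvec(degrees=True)],2)
E
python3 - <<'E'
from h import *
from bench import sensors
np.set_printoptions(precision=1,suppress=True)
t=load("top");s=load("side")
c=ray(t,377.25,231.7,72);print("handle",c)
a=ray(t,375.03,226,72);b=ray(t,373.9,238,72);d=a-b;yaw=np.degrees(np.arctan2(d[1],d[0]));print("yaw",yaw)
print("side px of handle pt",proj(s,[c[0],c[1],72]),proj(s,[c[0],c[1],26]))
print("side fin",[proj(s,[x,102.8,98]) for x in(549,563,577)],[ray(t,231.5,v,98) for v in (190.5,203.5)])
st=sensors.sense()
print(plan(st,[480,200,230],180+yaw), plan(st,[c[0],c[1],130],180+yaw))
E
```

```text
handle [ 444.4 -329.    72. ]
yaw -8.606850067656437
side px of handle pt [269.5 264.5] [269.7 279.7]
side fin [array([249.6, 181.4]), array([253.4, 180.8]), array([257.1, 180.1])] [array([575.5, 100.2,  98. ]), array([536.6, 100.8,  98. ])]
[-42.1 -29.4   0.1  -0.1  -0.   -4.7] [-50.8 -81.7  10.2  -0.1  -0.   -4.7]
```

Call:
{"method": "play_rows", "body": {"motion": [[[-8.4, -5.9, 0, 0, 0, -1], [-16.8, -11.8, 0, 0, 0, -2], [-25, -17.7, 0, 0, 0, -3], [-33.5, -23.5, 0, 0, 0, -4], [-42, -29.4, 0, 0, 0, -4.7]]], "jaw": 1, "squeeze": 40}}

```text
time: 0.6
tool_pos: [305.0, 395.1, 230.9]
tcp_rot: [-180.0, -0.0, 171.4]
ft_force: [1.0, 0.4, 0.3]
finger_gap: 85.4
grip_force: 0.0
```

```bash
cat > p.py <<'E'
import sys
from h import *
from bench import sensors
np.set_printoptions(precision=1,suppress=True)
st=sensors.sense(); print(round(st["time"],2),st["tool_pos"],st["tcp_rot"],st["ft_force"],round(st["finger_gap"],1),round(st["grip_force"],1))
for a in sys.argv[1:]:
    x,y,z,w=map(float,a.split(",")); print(plan(st,[x,y,z],w))
E
python3 p.py 444.4,-329,130,171.4
```

```text
0.6 [305.  395.1 230.9] [-180.    -0.   171.4] [1.  0.4 0.3] 85.4 0.0
[-24.6 -69.5  10.1  -0.   -0.    0. ]
```

Call:
{"method": "play_rows", "body": {"motion": [[[-3.8, -3.2, 0, 0, 0, 0], [-7.6, -6.4, 0, 0, 0, 0], [-11.4, -9.6, 0, 0, 0, 0], [-15.2, -12.8, 0, 0, 0, 0], [-19, -16, 0, 0, 0, 0]]]}}

```text
time: 1.1
tool_pos: [468.9, 208.2, 231.0]
tcp_rot: [-180.0, -0.0, 171.4]
ft_force: [0.1, 0.2, -0.5]
finger_gap: 85.1
grip_force: 0.0
```

Call:
{"method": "play_rows", "body": {"motion": [[[-0.5, -4.9, 0, 0, 0, 0], [-1, -9.8, 0, 0, 0, 0], [-1.5, -14.7, 0, 0, 0, 0], [-2, -19.6, 0, 0, 0, 0], [-2.5, -24.5, 0, 0, 0, 0]]]}}

```text
time: 1.6
tool_pos: [455.3, -37.7, 231.0]
tcp_rot: [180.0, -0.0, 171.4]
ft_force: [0.3, 0.2, 0.0]
finger_gap: 85.4
grip_force: 0.0
```

Call:
{"method": "play_rows", "body": {"motion": [[[-0.5, -4.9, 0, 0, 0, 0], [-1, -9.8, 0, 0, 0, 0], [-1.5, -14.7, 0, 0, 0, 0], [-2, -19.6, 0, 0, 0, 0], [-2.5, -24.5, 0, 0, 0, 0]]]}}

```text
time: 2.1
tool_pos: [443.2, -283.8, 231.0]
tcp_rot: [180.0, -0.0, 171.3]
ft_force: [1.6, -0.7, 0.6]
finger_gap: 85.0
grip_force: 0.0
```

```bash
python3 p.py 444.4,-329,130,171.4 444.4,-329,31.3,171.4
```

```text
2.1 [ 443.2 -283.8  231. ] [180.   -0.  171.3] [ 1.6 -0.7  0.6] 85.0 0.0
[-0.8 -4.5 10.1  0.  -0.  -0.1]
[-0.8 -4.5 20.   0.  -0.  -0.1]
```

Call:
{"method": "play_rows", "body": {"motion": [[[-0.8, -4.5, 0, 0, 0, 0], [-0.8, -4.5, 4.8, 0, 0, 0], [-0.8, -4.5, 9.6, 0, 0, 0], [-0.8, -4.5, 14.4, 0, 0, 0], [-0.8, -4.5, 14.4, 0, 0, 0]]]}}

```text
time: 2.6
tool_pos: [440.0, -323.4, 79.0]
tcp_rot: [179.5, -0.7, 171.3]
ft_force: [-1.1, 1.8, -0.7]
finger_gap: 85.2
grip_force: 0.0
```

```bash
python3 p.py 444.4,-329,34,171.4; python3 - <<'E'
from bench import optics
import cv2,numpy as np
f=lambda i:cv2.resize(i[:,:,::-1],(400,400),interpolation=cv2.INTER_CUBIC)
a=optics.snapshot("top")["pixels"][190:270,330:410];b=optics.snapshot("side")["pixels"][200:300,220:320]
cv2.imwrite("pics/g.png",np.hstack([f(a),f(b)]))
E
```

```text
2.6 [ 440.  -323.4   79. ] [179.5  -0.7 171.3] [-1.1  1.8 -0.7] 85.2 0.0
[-0.6 -0.5  4.5  0.5 -0.7 -0.1]
```

View pics/g.png

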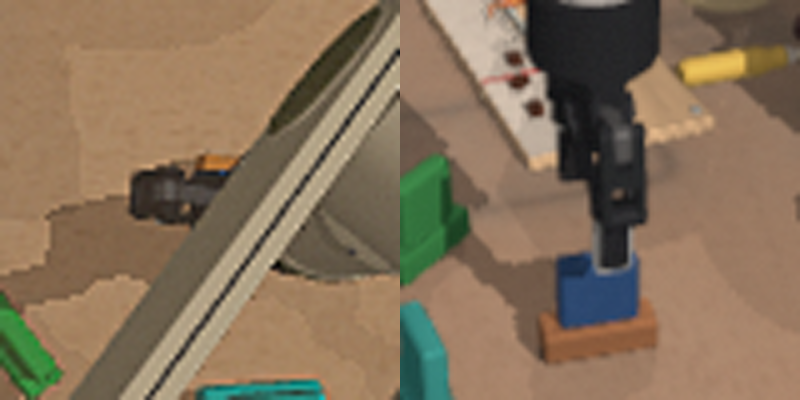

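The open jaw straddles the blue handle (side crop 597,290); the arm was still settling. Next I descend and grip.

Call:
{"method": "play_rows", "body": {"motion": [[[0, 0, 0, 0, 0, 0], [0, 0, 2.5, 0, 0, 0], [0, 0, 5.2, 0, 0, 0], [0, 0, 5.2, 0, 0, 0], [0, 0, 5.2, 0, 0, 0]]]}}

```text
time: 3.2
tool_pos: [446.2, -328.4, 37.7]
tcp_rot: [-179.9, 0.1, 171.4]
ft_force: [0.1, 1.0, 0.4]
finger_gap: 85.6
grip_force: 0.0
```

Call:
{"method": "play_rows", "body": {"motion": [[[0, 0, 0, 0, 0, 0], [0, 0, 0, 0, 0, 0], [0, 0, 0, 0, 0, 0], [0, 0, 0, 0, 0, 0], [0, 0, 0, 0, 0, 0]]], "jaw": 0, "squeeze": 50}}

```text
time: 3.7
tool_pos: [445.2, -327.7, 35.6]
tcp_rot: [-180.0, 0.0, 171.4]
ft_force: [-0.7, -1.0, 0.1]
finger_gap: 16.0
grip_force: 50.3
```

Call:
{"method": "play_rows", "body": {"motion": [[[0, 0, 0, 0, 0, 0], [0, 0, 0, 0, 0, 0], [0, 0, 0, 0, 0, 0], [0, 0, 0, 0, 0, 0], [0, 0, 0, 0, 0, 0]]]}}

```text
time: 4.2
tool_pos: [445.2, -327.8, 35.6]
tcp_rot: [-180.0, 0.0, 171.4]
ft_force: [-1.6, 0.1, 5.5]
finger_gap: 15.5
grip_force: 50.9
```

Call:
{"method": "play_rows", "body": {"motion": [[[0, 0, -3, 0, 0, 0], [0, 0, -6, 0, 0, 0], [0, 0, -9, 0, 0, 0], [0, 0, -9, 0, 0, 0], [0, 0, -9, 0, 0, 0]]]}}

```text
time: 4.7
tool_pos: [445.3, -327.6, 125.4]
tcp_rot: [-180.0, 0.0, 171.4]
ft_force: [-0.3, -0.4, -1.6]
finger_gap: 15.0
grip_force: 50.2
```

```bash
python3 p.py 494,62,120,179.5
```

```text
4.7 [ 445.3 -327.6  125.4] [-180.     0.   171.4] [-0.3 -0.4 -1.6] 15.0 50.2
[ 1.  39.2  0.5 -0.   0.  -8.1]
```

Call:
{"method": "play_rows", "body": {"motion": [[[0.1, 4, 0, 0, 0, -1.6], [0.2, 8, 0, 0, 0, -3.2], [0.3, 12, 0, 0, 0, -4.8], [0.4, 16, 0, 0, 0, -6.4], [0.5, 20, 0, 0, 0, -8.1]]]}}

```text
time: 5.2
tool_pos: [468.7, -127.0, 122.9]
tcp_rot: [179.9, -0.2, 179.5]
ft_force: [-0.2, 0.1, -1.6]
finger_gap: 15.1
grip_force: 50.1
```

```bash
python3 p.py 494,62,120,179.5
```

```text
5.2 [ 468.7 -127.   122.9] [179.9  -0.2 179.5] [-0.2  0.1 -1.6] 15.1 50.1
[-2.4 18.9  0.3  0.1 -0.2  0. ]
```

Call:
{"method": "play_rows", "body": {"motion": [[[-0.5, 3.8, 0, 0, 0, 0], [-1, 7.6, 0, 0, 0, 0], [-1.5, 11.4, 0, 0, 0, 0], [-2, 15.2, 0, 0, 0, 0], [-2.4, 18.8, 0, 0, 0, 0]]]}}

```text
time: 5.7
tool_pos: [494.4, 60.4, 122.9]
tcp_rot: [-180.0, -0.2, 179.5]
ft_force: [0.7, 0.1, -0.4]
finger_gap: 15.3
grip_force: 50.1
```

Call:
{"method": "play_rows", "body": {"motion": [[[0, 0, 0, 0, 0, 0], [0, 0, 3, 0, 0, 0], [0, 0, 5.2, 0, 0, 0], [0, 0, 5.2, 0, 0, 0], [0, 0, 5.2, 0, 0, 0]]]}}

```text
time: 6.2
tool_pos: [494.6, 58.2, 72.1]
tcp_rot: [-180.0, -0.2, 179.4]
ft_force: [-0.4, 0.8, -0.7]
finger_gap: 15.2
grip_force: 50.2
```

```bash
python3 p.py 494,62,48.3,179.5; python3 - <<'E'
from bench import optics
import cv2,numpy as np
f=lambda i:cv2.resize(i[:,:,::-1],(400,400),interpolation=cv2.INTER_CUBIC)
a=optics.snapshot("top")["pixels"][170:250,215:295];b=optics.snapshot("side")["pixels"][160:240,220:300]
cv2.imwrite("pics/s1.png",np.hstack([f(a),f(b)]))
E
```

```text
6.2 [494.6  58.2  72.1] [-180.    -0.2  179.4] [-0.4  0.8 -0.7] 15.2 50.2
[ 0.1  0.4  2.4 -0.  -0.2 -0.1]
```

View pics/s1.png

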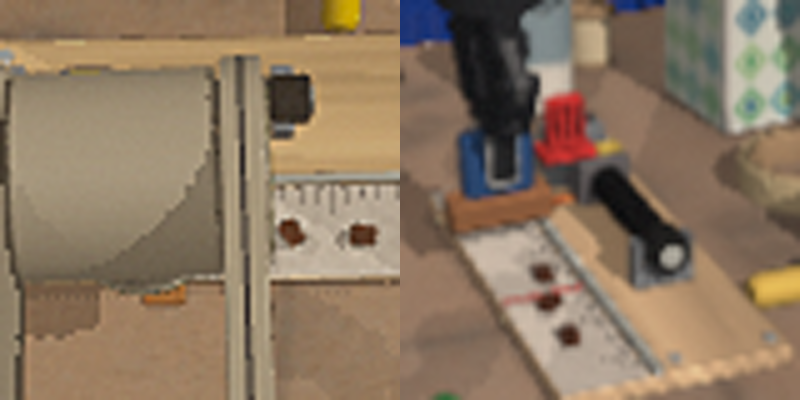

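Side crop: the block hangs just above the strip's left part, across it and behind all the chips (540,272), (549,298) and (568,335), clear of the pointer. Lowering and sweeping right.

Call:
{"method": "play_rows", "body": {"motion": [[[0, 0, 1.2, 0, 0, 0], [0, 0, 2.3, 0, 0, 0], [0, 0, 2.3, 0, 0, 0], [0, 0, 2.3, 0, 0, 0], [0, -0.5, 2.3, 0, 0, 0]]]}}

```text
time: 6.8
tool_pos: [496.0, 53.9, 50.5]
tcp_rot: [180.0, 0.0, 179.5]
ft_force: [-0.6, 0.4, -1.8]
finger_gap: 15.6
grip_force: 50.2
```

Call:
{"method": "play_rows", "body": {"motion": [[[0, -1.2, 0, 0, 0, 0], [0, -2.4, 0, 0, 0, 0], [0, -3.6, 0, 0, 0, 0], [0, -4.8, 0, 0, 0, 0], [0, -6, 0, 0, 0, 0]]]}}

```text
time: 7.3
tool_pos: [495.4, -7.7, 50.4]
tcp_rot: [-180.0, 0.0, 179.4]
ft_force: [0.3, 0.6, -0.5]
finger_gap: 15.3
grip_force: 50.2
```

Call:
{"method": "play_rows", "body": {"motion": [[[0, -1.2, 0.1, 0, 0, 0], [0, -2.4, 0.2, 0, 0, 0], [0, -3.6, 0.2, 0, 0, 0], [0, -4.8, 0.2, 0, 0, 0], [0, -6, 0.2, 0, 0, 0]]]}}

```text
time: 7.8
tool_pos: [494.7, -67.3, 48.3]
tcp_rot: [180.0, -0.0, 179.5]
ft_force: [-0.6, 0.5, -1.2]
finger_gap: 15.7
grip_force: 50.2
```

```bash
python3 p.py 494,-165,48.3,179.5; python3 - <<'E'
from bench import optics
import cv2,numpy as np
f=lambda i:cv2.resize(i[:,:,::-1],(400,400),interpolation=cv2.INTER_CUBIC)
a=optics.snapshot("top")["pixels"][170:250,255:335];b=optics.snapshot("side")["pixels"][180:260,220:300]
cv2.imwrite("pics/s2.png",np.hstack([f(a),f(b)]))
E
```

```text
7.8 [494.7 -67.3  48.3] [180.   -0.  179.5] [-0.6  0.5 -1.2] 15.7 50.2
[-0.  -9.8 -0.   0.  -0.  -0. ]
```

View pics/s2.png

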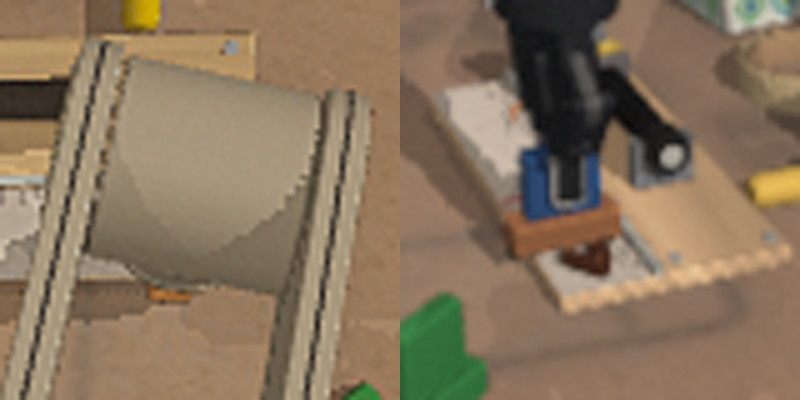

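The chips are bunched ahead of the block at side crop (585,258), and the strip behind it is clean. Continuing past the end.

Call:
{"method": "play_rows", "body": {"motion": [[[0, -1.2, 0, 0, 0, 0], [0, -2.4, 0, 0, 0, 0], [0, -3.6, 0, 0, 0, 0], [0, -4.8, 0, 0, 0, 0], [0, -6, 0, 0, 0, 0]]]}}

```text
time: 8.4
tool_pos: [494.2, -127.4, 48.3]
tcp_rot: [-180.0, 0.0, 179.5]
ft_force: [0.9, 0.9, -0.1]
finger_gap: 15.7
grip_force: 50.2
```

Call:
{"method": "play_rows", "body": {"motion": [[[0, -1, 0, 0, 0, 0], [0, -2, 0, 0, 0, 0], [0, -3, 0, 0, 0, 0], [0, -4, 0, 0, 0, 0], [0, -5, 0, 0, 0, 0]]]}}

```text
time: 8.9
tool_pos: [493.8, -177.2, 48.4]
tcp_rot: [-180.0, 0.0, 179.5]
ft_force: [0.1, -0.3, -1.6]
finger_gap: 15.4
grip_force: 50.2
```

Call:
{"method": "play_rows", "body": {"motion": [[[0, 0, -4, 0, 0, 0], [0, 0, -8, 0, 0, 0], [0, -4, -8, 0, 0, 0], [0, -8, -8, 0, 0, 0], [1, -12, -8, 0, 0, 0]]]}}

```text
time: 9.4
tool_pos: [483.0, -298.0, 128.6]
tcp_rot: [-179.9, 0.0, 179.5]
ft_force: [0.4, -0.1, -3.0]
finger_gap: 15.3
grip_force: 50.2
```

```bash
python3 p.py 445,-328,60,171.4; python3 - <<'E'
from bench import optics
import cv2,numpy as np
f=lambda i:cv2.resize(i[:,:,::-1],(400,400),interpolation=cv2.INTER_CUBIC)
a=optics.snapshot("top")["pixels"][170:250,245:325];b=optics.snapshot("side")["pixels"][180:280,220:320]
cv2.imwrite("pics/s3.png",np.hstack([f(a),f(b)]))
E
```

```text
9.4 [ 483.  -298.   128.6] [-179.9    0.   179.5] [ 0.4 -0.1 -3. ] 15.3 50.2
[ 3.8 -3.   6.9 -0.1  0.1  8.1]
```

View pics/s3.png

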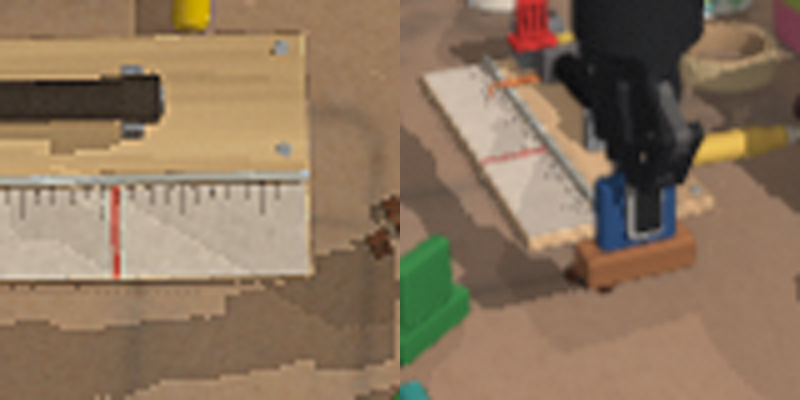

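The strip is clean; the chips lie on the desk right of the jig at top crop (385,225). Setting the block back at its old place.

Call:
{"method": "play_rows", "body": {"motion": [[[1.9, -1.5, 0, 0, 0, 4], [3.8, -3, 0, 0, 0, 8.1], [3.8, -3, 3, 0, 0, 8.1], [3.8, -3, 6, 0, 0, 8.1], [3.8, -3, 7.5, 0, 0, 8.1]]]}}

```text
time: 10.0
tool_pos: [442.4, -324.6, 50.0]
tcp_rot: [179.9, -0.2, 171.3]
ft_force: [0.1, 0.6, -1.2]
finger_gap: 15.4
grip_force: 50.2
```

Call:
{"method": "play_rows", "body": {"motion": [[[0, 0, 0, 0, 0, 0], [0, 0, 0.5, 0, 0, 0], [0, 0, 1, 0, 0, 0], [0, 0, 1.5, 0, 0, 0], [0, 0, 1.5, 0, 0, 0]]]}}

```text
time: 10.5
tool_pos: [444.4, -325.7, 38.1]
tcp_rot: [180.0, -0.0, 171.4]
ft_force: [-0.2, 0.5, -1.6]
finger_gap: 16.0
grip_force: 50.2
```

```bash
python3 p.py 445,-328,35.6,171.4
```

```text
10.5 [ 444.4 -325.7   38.1] [180.   -0.  171.4] [-0.2  0.5 -1.6] 16.0 50.2
[-0.1 -0.2  0.2  0.  -0.  -0. ]
```

Call:
{"method": "play_rows", "body": {"motion": [[[0, 0, 0.1, 0, 0, 0], [0, 0, 0.2, 0, 0, 0], [0, 0, 0.3, 0, 0, 0], [0, 0, 0.3, 0, 0, 0], [0, 0, 0.3, 0, 0, 0]]]}}

```text
time: 11.0
tool_pos: [444.6, -326.1, 35.6]
tcp_rot: [-180.0, 0.0, 171.4]
ft_force: [-0.3, -0.2, 0.9]
finger_gap: 15.5
grip_force: 50.5
```

Call:
{"method": "play_rows", "body": {"motion": [[[0, 0, 0, 0, 0, 0], [0, 0, 0, 0, 0, 0], [0, 0, 0, 0, 0, 0], [0, 0, 0, 0, 0, 0], [0, 0, 0, 0, 0, 0]]], "jaw": 1}}

```text
time: 11.5
tool_pos: [444.3, -325.8, 35.3]
tcp_rot: [180.0, -0.0, 171.4]
ft_force: [-0.2, -0.2, -0.4]
finger_gap: 84.8
grip_force: 0.0
```

Call:
{"method": "play_rows", "body": {"motion": [[[0, 0, 0, 0, 0, 0], [0, 0, 0, 0, 0, 0], [0, 0, -4, 0, 0, 0], [0, 0, -8, 0, 0, 0], [0, 0, -12, 0, 0, 0]]]}}

```text
time: 12.0
tool_pos: [444.0, -325.5, 156.4]
tcp_rot: [180.0, -0.0, 171.4]
ft_force: [0.8, -0.1, 0.3]
finger_gap: 85.4
grip_force: 0.0
```

```bash
python3 p.py 500,-80,160,179.5 562,102.5,160,179.5
```

```text
12.0 [ 444.  -325.5  156.4] [180.   -0.  171.4] [ 0.8 -0.1  0.3] 85.4 0.0
[-1.9 25.1 -0.3  0.  -0.  -8.1]
[-5.2 44.1 -0.3  0.  -0.  -8.1]
```

Call:
{"method": "play_rows", "body": {"motion": [[[-0.5, 4.4, -0.5, 0, 0, -1.6], [-1, 8.8, -1, 0, 0, -3.2], [-1.6, 13.2, -1.5, 0, 0, -4.8], [-2.1, 17.6, -1.5, 0, 0, -6.4], [-2.6, 22, -1.5, 0, 0, -8.1]]]}}

```text
time: 12.5
tool_pos: [503.5, -110.7, 170.8]
tcp_rot: [-180.0, 0.1, 179.5]
ft_force: [1.0, -0.0, 0.0]
finger_gap: 85.2
grip_force: 0.0
```

```bash
python3 p.py 562,102.5,150,179.5; python3 - <<'E'
from h import *
from bench import optics
np.set_printoptions(precision=1,suppress=True)
t=optics.snapshot("top");s=optics.snapshot("side")
for n,v in(("t",t),("s",s)): pickle.dump(v,open(n+"2.pkl","wb"))
for c,st,r in blobs(mask(s,(0,170,60),(6,255,255),(240,170,275,205))): print("redside",c,st)
for x in (543,583): print([proj(s,[x,y,z]) for y,z in((90,66),(116,66))])
for x in (549,555,569,575): print(x,proj(s,[x,97,98]),proj(s,[x,97,66]))
f=lambda i,k:cv2.resize(i[:,:,::-1],None,fx=k,fy=k,interpolation=cv2.INTER_CUBIC)
cv2.imwrite("pics/f.png",np.hstack([f(t["pixels"][170:220,205:255],8),f(s["pixels"][160:210,225:275],8)]))
E
```

```text
12.5 [ 503.5 -110.7  170.8] [-180.     0.1  179.5] [ 1. -0.  0.] 85.2 0.0
[-5.7 21.4  2.1 -0.   0.1  0. ]
redside [252.5 186.1] [247 179  12  14  99]
[array([249.5, 191.3]), array([247.1, 188.5])]
[array([260.1, 189.4]), array([257.5, 186.6])]
549 [250.2 182. ] [250.5 190.3]
555 [251.8 181.7] [252.1 190. ]
569 [255.5 181.1] [255.7 189.3]
575 [257.1 180.8] [257.3 189. ]
```

View pics/f.png

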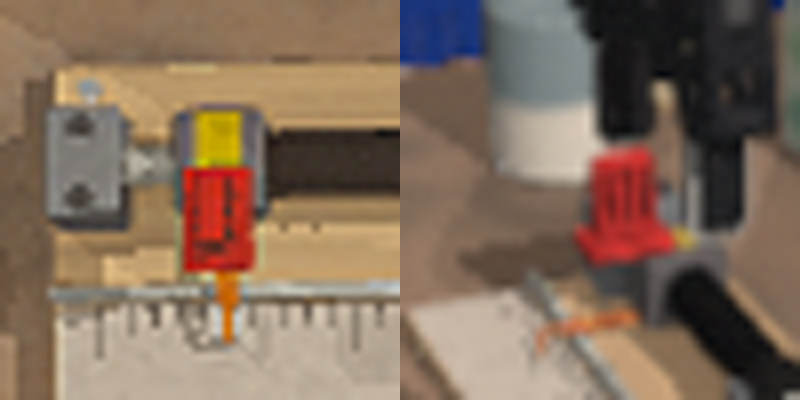

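The fin spans about x 546..573 (side crop 590..655) and is centred at y≈102.5. The pointer is still at home.

Call:
{"method": "play_rows", "body": {"motion": [[[-1.1, 4.3, 0, 0, 0, 0], [-2.2, 8.6, 0, 0, 0, 0], [-3.3, 12.9, 0, 0, 0, 0], [-4.4, 17.2, 0, 0, 0, 0], [-5.5, 21.4, 0, 0, 0, 0]]]}}

```text
time: 13.1
tool_pos: [560.5, 102.3, 170.3]
tcp_rot: [-180.0, 0.0, 179.4]
ft_force: [0.9, -1.0, 0.9]
finger_gap: 85.3
grip_force: 0.0
```

Call:
{"method": "play_rows", "body": {"motion": [[[0, 0, 0, 0, 0, 0], [0, 0, 2, 0, 0, 0], [0, 0, 4, 0, 0, 0], [0, 0, 4, 0, 0, 0], [0, 0, 4, 0, 0, 0]]]}}

```text
time: 13.6
tool_pos: [559.8, 100.3, 130.2]
tcp_rot: [-180.0, -0.1, 179.4]
ft_force: [0.1, 0.1, 0.3]
finger_gap: 85.6
grip_force: 0.0
```

```bash
python3 p.py 560,102.5,72,179.5
```

```text
13.6 [559.8 100.3 130.2] [-180.    -0.1  179.4] [0.1 0.1 0.3] 85.6 0.0
[-0.   0.2  5.8 -0.  -0.1 -0.1]
```

Call:
{"method": "play_rows", "body": {"motion": [[[0, 0.2, 2, 0, 0, 0], [0, 0.2, 4, 0, 0, 0], [0, 0.2, 5.6, 0, 0, 0], [0, 0.2, 5.6, 0, 0, 0], [0, 0.2, 5.6, 0, 0, 0]]]}}

```text
time: 14.1
tool_pos: [560.4, 103.0, 74.9]
tcp_rot: [-180.0, 0.0, 179.4]
ft_force: [0.1, 0.5, 0.1]
finger_gap: 85.5
grip_force: 0.0
```

Call:
{"method": "play_rows", "body": {"motion": [[[0, 0, 0, 0, 0, 0], [0, 0, 0, 0, 0, 0], [0, 0, 0, 0, 0, 0], [0, 0, 0, 0, 0, 0], [0, 0, 0, 0, 0, 0]]], "jaw": 0, "squeeze": 60}}

```text
time: 14.6
tool_pos: [560.2, 103.3, 74.5]
tcp_rot: [180.0, 0.0, 179.5]
ft_force: [-0.2, 6.2, 3.8]
finger_gap: 12.4
grip_force: 3.1
```

Call:
{"method": "play_rows", "body": {"motion": [[[0, 0, 0, 0, 0, 0], [0, 0, 0, 0, 0, 0], [0, 0, 0, 0, 0, 0], [0, 0, 0, 0, 0, 0], [0, 0, 0, 0, 0, 0]]]}}

```text
time: 15.1
tool_pos: [560.3, 103.5, 74.6]
tcp_rot: [180.0, 0.0, 179.5]
ft_force: [-1.4, 2.7, 5.3]
finger_gap: 11.0
grip_force: 60.2
```

```bash
python3 p.py 560,102.5,72,179.5; python3 - <<'E'
from h import *
from bench import optics
s=optics.snapshot("side");t=load("s2")
np.set_printoptions(precision=1,suppress=True)
for v in (t,s):
  for lo in (60,):
    for c,st,r in blobs(mask(v,(6,150,lo),(18,255,255),(238,190,275,215))): print("ptr",c,st)
  for c,st,r in blobs(mask(v,(0,170,60),(6,255,255),(240,170,275,205))): print("red",c,st)
E
```

```text
15.1 [560.3 103.5  74.6] [180.    0.  179.5] [-1.4  2.7  5.3] 11.0 60.2
[ 0.  -0.1  0.3  0.   0.  -0. ]
ptr [250.5 199.5] [247 199   8   2  10]
red [252.5 186.1] [247 179  12  14  99]
ptr [250.8 199.6] [247 199   8   2  12]
red [252.1 189.8] [247 186  12   7  43]
```

```bash
python3 - <<'E'
from h import *
np.set_printoptions(precision=2,suppress=True)
for n in("top","t2"):
    t=load(n);p=t["pixels"].astype(float)
    def cen(v,u0,u1):
        w=p[v,u0:u1,0]-p[v,u0:u1,2]; w-=np.median(w); w[w<12]=0   # R-B contrast
        return (w*np.arange(u0,u1)).sum()/w.sum(), w.max()
    def line(v,u0=263,u1=273):
        w=p[v,u0:u1,0]-p[v,u0:u1,1]; w-=np.median(w); w[w<12]=0
        return (w*np.arange(u0,u1)).sum()/max(w.sum(),1), w.max()
    L=[(v,*line(v)) for v in range(207,226)]
    L=[(v,ray(t,c,v,12)) for v,c,m in L if m>40]
    print(n,"line y",np.array([q[1] for _,q in L]), "x",L[0][1][0],L[-1][1][0])
    a=np.polyfit([q[0] for _,q in L],[q[1] for _,q in L],1)
    for v in range(205,214):
        c,m=cen(v,228,240); q=ray(t,c,v,15); print(v,c,m,q, "travel",q[1]-np.polyval(a,q[0]))
E
```

```text
top line y [-5.72 -5.03 -5.06 -4.95 -4.86 -3.44 -3.03 -5.46 -5.87 -8.98 -7.11 -4.32
 -4.89 -4.78 -5.03 -4.93 -4.87 -4.75 -4.41] x 532.3120953690604 475.72530399284926
205 232.92747559274756 143.5 [541.09 103.43  15.  ] travel 108.65565733827702
206 232.99095022624434 178.0 [537.92 103.28  15.  ] travel 108.49507127019216
207 232.93382352941177 161.5 [534.76 103.51  15.  ] travel 108.71477664528953
208 233.16666666666666 162.5 [531.58 102.82  15.  ] travel 108.02050525844945
209 233.0 178.0 [528.44 103.39  15.  ] travel 108.58532918210908
210 233.0 176.5 [525.28 103.44  15.  ] travel 108.6248800287014
211 233.0 178.0 [522.13 103.49  15.  ] travel 108.66440704800667
212 233.0 110.5 [518.97 103.54  15.  ] travel 108.70391026155042
213 nan 0.0 [nan nan nan] travel nan
t2 line y [-5.71 -5.01 -5.03 -4.98 -4.83 -4.76 -4.69 -4.6  -4.47 -4.45 -4.34 -4.29
 -4.88 -4.82 -5.05 -4.94 -4.85 -4.75 -4.43] x 532.3123223787898 475.72493504006
205 232.92561983471074 140.0 [541.09 103.44  15.  ] travel 108.51172046262532
206 232.98631698973773 183.5 [537.92 103.3   15.  ] travel 108.34298231477233
207 232.9247572815534 162.0 [534.76 103.54  15.  ] travel 108.55981185349668
208 233.16062176165804 162.0 [531.58 102.84  15.  ] travel 107.83904689479468
209 233.0 180.5 [528.44 103.39  15.  ] travel 108.36803606604214
210 233.0 177.0 [525.28 103.44  15.  ] travel 108.39074465341197
211 233.0 180.0 [522.13 103.49  15.  ] travel 108.4134395600625
212 233.0 109.5 [518.97 103.54  15.  ] travel 108.43612079835289
213 nan 0.0 [nan nan nan] travel nan<stdin>:7: RuntimeWarning: invalid value encountered in scalar divide
```

Call:
{"method": "play_rows", "body": {"motion": [[[0, -1, 0, 0, 0, 0], [0, -2, 0, 0, 0, 0], [0, -3, 0, 0, 0, 0], [0, -4, 0, 0, 0, 0], [0, -5, 0, 0, 0, 0]]]}}

```text
time: 15.65
tool_pos: [559.9, 53.1, 74.6]
tcp_rot: [180.0, 0.0, 179.5]
ft_force: [-1.1, 3.9, 5.4]
finger_gap: 11.1
grip_force: 60.2
```

Call:
{"method": "play_rows", "body": {"motion": [[[0, -1, 0, 0, 0, 0], [0, -2, 0, 0, 0, 0], [0, -3, 0, 0, 0, 0], [0, -4, 0, 0, 0, 0], [0, -5, 0, 0, 0, 0]]]}}

```text
time: 16.15
tool_pos: [559.5, 3.1, 74.6]
tcp_rot: [180.0, 0.0, 179.5]
ft_force: [0.6, 5.3, 5.5]
finger_gap: 11.1
grip_force: 60.2
```

Call:
{"method": "play_rows", "body": {"motion": [[[0, -0.3, 0, 0, 0, 0], [0, -0.6, 0, 0, 0, 0], [0, -0.6, 0, 0, 0, 0], [0, -0.6, 0, 0, 0, 0], [0, -0.6, 0, 0, 0, 0]]]}}

```text
time: 16.65
tool_pos: [559.5, -2.8, 74.6]
tcp_rot: [180.0, 0.0, 179.5]
ft_force: [-0.6, 2.7, 4.8]
finger_gap: 10.8
grip_force: 60.3
```

```bash
python3 p.py; python3 - <<'E'
from h import *
from bench import optics
t=optics.snapshot("top");s=optics.snapshot("side")
for n,v in(("t",t),("s",s)): pickle.dump(v,open(n+"3.pkl","wb"))
f=lambda i,k:cv2.resize(i[:,:,::-1],None,fx=k,fy=k,interpolation=cv2.INTER_CUBIC)
cv2.imwrite("pics/d.png",np.hstack([f(t["pixels"][180:230,240:290],8),f(s["pixels"][180:230,235:285],8)]))
E
```

```text
16.65 [559.5  -2.8  74.6] [180.    0.  179.5] [-0.6  2.7  4.8] 10.8 60.3
```

View pics/d.png

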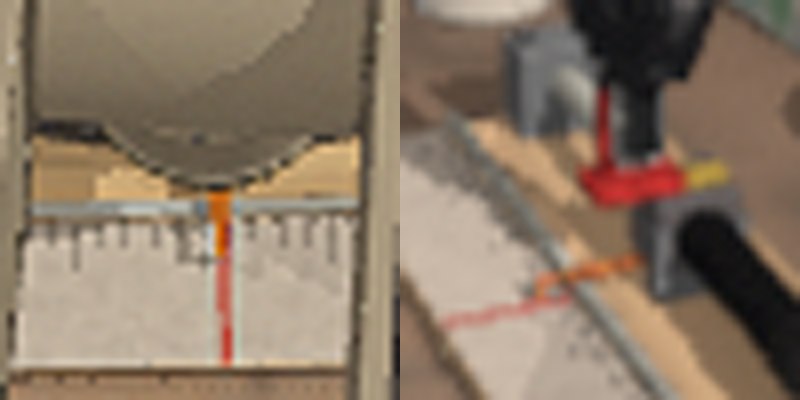

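The top view shows the pointer (crop 218,230) standing just left of the red line (crop 226,300), about 2 mm short. The lever is still open with the yellow visible in the side view.

```bash
cat > m.py <<'E'
from h import *
import sys
np.set_printoptions(precision=2,suppress=True)
t=load(sys.argv[1]);p=t["pixels"].astype(float)
def cen(v,ch,u0=261,u1=275):
    w=p[v,u0:u1,0]-p[v,u0:u1,ch]; w-=np.median(w); w[w<15]=0
    return (w*np.arange(u0,u1)).sum()/max(w.sum(),1)
t2=load("t2");p=t2["pixels"].astype(float)
L=[ray(t,cen(v,1,263,273),v,12) for v in range(207,225)]; a=np.polyfit([q[0] for q in L],[q[1] for q in L],1)
p=t["pixels"].astype(float)
L2=[ray(t,cen(v,1),v,12) for v in range(215,224)]; print("line now-before",np.mean([q[1]-np.polyval(a,q[0]) for q in L2]))
for v in range(205,213):
    q=ray(t,cen(v,2),v,15); print(v,q,q[1]-np.polyval(a,q[0]), p[v,266:271].astype(int).tolist())
E
python3 m.py t3
```

```text
line now-before 0.03785142459527159
205 [538.37  -3.77  15.  ] 1.2625494499177385 [[170, 98, 40], [188, 95, 20], [183, 115, 57], [157, 163, 160], [158, 160, 150]]
206 [535.21  -3.72  15.  ] 1.2877836551020252 [[169, 98, 41], [185, 94, 17], [183, 115, 55], [136, 143, 135], [153, 145, 124]]
207 [532.05  -3.98  15.  ] 1.0057033639915538 [[170, 116, 72], [185, 94, 16], [186, 98, 59], [192, 180, 157], [134, 118, 97]]
208 [528.89  -4.23  15.  ] 0.7345077917323524 [[186, 185, 176], [207, 101, 3], [139, 63, 63], [187, 183, 167], [186, 173, 157]]
209 [525.74  -4.25  15.  ] 0.6964462499753594 [[199, 194, 184], [208, 100, 0], [155, 70, 66], [183, 180, 162], [180, 167, 148]]
210 [522.59  -4.2   15.  ] 0.7233272282799428 [[199, 193, 182], [199, 95, 0], [155, 72, 66], [194, 191, 174], [193, 180, 160]]
211 [519.44  -4.11  15.  ] 0.7882147309444729 [[204, 200, 184], [209, 112, 0], [191, 107, 99], [189, 184, 165], [192, 180, 160]]
212 [516.27  -4.99  15.  ] -0.11689792402575439 [[145, 139, 125], [172, 114, 94], [176, 97, 86], [189, 183, 165], [195, 179, 161]]
```

Call:
{"method": "play_rows", "body": {"motion": [[[0, -0.1, 0, 0, 0, 0], [0, -0.17, 0, 0, 0, 0], [0, -0.17, 0, 0, 0, 0], [0, -0.17, 0, 0, 0, 0], [0, -0.17, 0, 0, 0, 0]]]}}

```text
time: 17.25
tool_pos: [559.5, -4.3, 74.6]
tcp_rot: [180.0, 0.0, 179.5]
ft_force: [-1.0, 4.6, 5.5]
finger_gap: 11.0
grip_force: 60.3
```

```bash
python3 p.py; python3 - <<'E'
from h import *
from bench import optics
pickle.dump(optics.snapshot("top"),open("t4.pkl","wb"))
E
python3 m.py t4
```

```text
17.25 [559.5  -4.3  74.6] [180.    0.  179.5] [-1.   4.6  5.5] 11.0 60.3
line now-before 0.03714192618575455
205 [538.32  -5.83  15.  ] -0.7983814472609643 [[111, 101, 88], [190, 95, 16], [189, 96, 20], [175, 153, 126], [158, 163, 155]]
206 [535.16  -5.64  15.  ] -0.6267049239066393 [[112, 99, 84], [187, 93, 15], [186, 94, 17], [159, 135, 107], [151, 146, 128]]
207 [531.99  -6.22  15.  ] -1.235697514797378 [[144, 115, 85], [161, 91, 38], [189, 93, 12], [201, 163, 121], [133, 118, 100]]
208 [528.86  -5.37  15.  ] -0.4100934977453772 [[191, 185, 169], [171, 127, 85], [158, 100, 51], [187, 181, 169], [186, 174, 159]]
209 [525.7   -5.49  15.  ] -0.5491806456513428 [[203, 193, 176], [164, 124, 86], [166, 105, 52], [181, 173, 160], [179, 167, 148]]
210 [522.55  -5.5   15.  ] -0.5816248208711219 [[203, 192, 175], [158, 120, 85], [165, 107, 52], [195, 187, 172], [193, 179, 160]]
211 [519.41  -5.39  15.  ] -0.489212665593298 [[204, 196, 176], [157, 118, 82], [204, 169, 90], [189, 181, 165], [193, 179, 160]]
212 [516.27  -4.78  15.  ] 0.09831338514210675 [[150, 142, 124], [198, 106, 92], [194, 105, 91], [171, 165, 149], [194, 180, 160]]
```

The pointer now covers the line to within about 0.5 mm. Closing the lever along tool −x.

Call:
{"method": "play_rows", "body": {"motion": [[[-0.4, 0, 0, 0, 0, 0], [-0.8, 0, 0, 0, 0, 0], [-1.2, 0, 0, 0, 0, 0], [-1.6, 0, 0, 0, 0, 0], [-2, 0, 0, 0, 0, 0]]]}}

```text
time: 17.8
tool_pos: [579.2, -4.5, 74.6]
tcp_rot: [180.0, -0.0, 179.5]
ft_force: [-2.8, 4.1, 8.2]
finger_gap: 11.1
grip_force: 60.7
```

Call:
{"method": "play_rows", "body": {"motion": [[[-0.1, 0, 0, 0, 0, 0], [-0.2, 0, 0, 0, 0, 0], [-0.3, 0, 0, 0, 0, 0], [-0.4, 0, 0, 0, 0, 0], [-0.4, 0, 0, 0, 0, 0]]]}}

```text
time: 18.3
tool_pos: [583.2, -4.5, 74.6]
tcp_rot: [180.0, 0.0, 179.5]
ft_force: [-1.7, 3.7, 5.5]
finger_gap: 10.7
grip_force: 60.5
```

```bash
python3 p.py; python3 - <<'E'
from h import *
from bench import optics
pickle.dump(optics.snapshot("top"),open("t5.pkl","wb"))
E
python3 m.py t5
```

```text
18.3 [583.2  -4.5  74.6] [180.    0.  179.5] [-1.7  3.7  5.5] 10.7 60.5
line now-before 0.03139406591853176
205 [538.32  -5.8   15.  ] -0.7709824939502319 [[106, 99, 86], [187, 94, 20], [185, 93, 21], [173, 152, 129], [157, 163, 155]]
206 [535.16  -5.67  15.  ] -0.6577723961090793 [[109, 97, 83], [187, 91, 14], [185, 91, 13], [158, 135, 105], [148, 144, 124]]
207 [532.    -5.93  15.  ] -0.9418218199316595 [[143, 113, 82], [161, 94, 41], [189, 93, 14], [201, 164, 119], [134, 120, 101]]
208 [528.86  -5.38  15.  ] -0.4175453645641465 [[191, 183, 169], [171, 127, 87], [158, 100, 53], [186, 181, 169], [185, 172, 157]]
209 [525.7   -5.54  15.  ] -0.6013552406884033 [[201, 190, 174], [163, 124, 88], [166, 105, 52], [182, 175, 162], [179, 166, 148]]
210 [522.55  -5.51  15.  ] -0.5855138477611295 [[204, 192, 175], [158, 119, 84], [165, 104, 49], [194, 186, 171], [192, 179, 159]]
211 [519.41  -5.39  15.  ] -0.489212665593298 [[205, 197, 178], [157, 119, 82], [205, 170, 91], [189, 182, 165], [194, 180, 162]]
212 [516.28  -4.76  15.  ] 0.12123529280484302 [[149, 140, 124], [199, 107, 93], [193, 106, 92], [171, 165, 149], [193, 179, 160]]
```

Call:
{"method": "play_rows", "body": {"motion": [[[-0.05, 0.02, 0, 0, 0, 0], [-0.1, 0.03, 0, 0, 0, 0], [-0.15, 0.03, 0, 0, 0, 0], [-0.15, 0.03, 0, 0, 0, 0], [-0.15, 0.03, 0, 0, 0, 0]]]}}

```text
time: 18.85
tool_pos: [583.7, -4.3, 74.6]
tcp_rot: [180.0, -0.1, 179.5]
ft_force: [-6.8, 4.3, 10.1]
finger_gap: 11.0
grip_force: 61.0
```

```bash
python3 p.py; python3 - <<'E'
from h import *
from bench import optics
t=optics.snapshot("top");pickle.dump(t,open("t6.pkl","wb"));s=optics.snapshot("side")
f=lambda i,k:cv2.resize(i[:,:,::-1],None,fx=k,fy=k,interpolation=cv2.INTER_CUBIC)
cv2.imwrite("pics/e.png",np.hstack([f(t["pixels"][180:230,240:290],8),f(s["pixels"][180:230,235:285],8)]))
E
python3 m.py t6
```

```text
18.85 [583.7  -4.3  74.6] [180.   -0.1 179.5] [-6.8  4.3 10.1] 11.0 61.0
line now-before 0.038264367858780526
205 [538.34  -4.96  15.  ] 0.06621587033868881 [[100, 78, 64], [190, 97, 22], [185, 95, 28], [137, 135, 127], [159, 162, 154]]
206 [535.17  -5.31  15.  ] -0.2982366548531745 [[112, 99, 85], [190, 96, 19], [188, 95, 14], [122, 118, 106], [152, 146, 126]]
207 [532.03  -4.92  15.  ] 0.06716671147319442 [[149, 118, 87], [161, 92, 35], [159, 76, 18], [170, 148, 117], [136, 119, 100]]
208 [528.86  -5.27  15.  ] -0.3019322005546412 [[190, 183, 168], [175, 131, 89], [143, 90, 46], [189, 182, 170], [186, 172, 158]]
209 [525.71  -5.22  15.  ] -0.2782802997123799 [[200, 189, 173], [180, 134, 90], [152, 95, 48], [183, 176, 160], [180, 166, 148]]
210 [522.56  -5.25  15.  ] -0.3309457291982101 [[201, 190, 175], [176, 130, 88], [166, 105, 54], [194, 186, 170], [192, 178, 159]]
211 [519.41  -5.13  15.  ] -0.22902242351219027 [[203, 195, 177], [176, 129, 84], [203, 168, 90], [189, 180, 164], [193, 179, 160]]
212 [516.27  -4.78  15.  ] 0.09900798808551858 [[148, 141, 124], [196, 105, 91], [192, 105, 90], [172, 165, 149], [194, 180, 161]]
```

View pics/e.png

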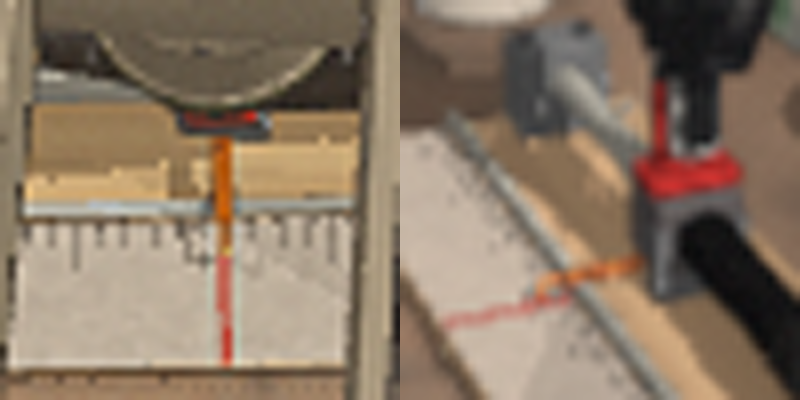

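The pointer is in line with the red line (top crop 222,250). The lever's front is flush with the collar, and the force rise shows it is against its stop. Handing in.

```bash
python3 -c "
from bench import job
print(job.hand_in())"
```

```text
the job is handed in; nothing more can be done
None
```

The job is handed in: the chips are wiped off the strip, the scraper stands back on the desk, and the arm holds the leg on the red line (within about 0.3 mm in the last picture) with the lever closed against its stop.

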